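# Push the red and blue art trays home

## Robot

A 6-joint arm with a two-finger parallel gripper is mounted at the origin on the work surface. World frame = base frame: x ahead of the robot, y to its left, z up, the work surface at z = 0. Lengths are in mm, angles in rad, forces in N, time in s.
With the tool pointing down it reaches from about 275 to 750 mm from the base axis. Payload 10.2 kg.
Tool frame: the origin (TCP) lies midway between the tips of the shut fingers; the grasp point (between the pads) lies 19 mm behind it; z points along the fingers, y is the direction in which the jaws open and shut (so a half turn about z gives the same grasp; the last joint's range is limited). The gripper opens to 85 mm and grips with 20 to 120 N. Pads are 22 mm wide; open, the fingers measure 114 mm over their backs; the gripper's body (76 mm by 85 mm) begins 54 mm behind the grasp point. The pads swing forward as they close: fully open they stand 13 mm farther back than shut.
Start: joints at [-1.339, 0.313, 1.498, -0, 1.331, -0.223], TCP at [230.612, -471.645, 231.294] pointing down, gripper open.
Joint ranges: [-2.94, 2.94], [-0.97, 2.17], [0.19, 2.56], [-1.23, 4.37], [0.02, 3.11], [-2.88, 2.88]. Speed limits (rad/s): [2.39, 2.39, 3.01, 3.14, 3.14, 3.14].

## Interface

Orientations are given as a unit quaternion [w, x, y, z].
In Python, from rig import sense, optics, ctrl gives the robot as it stands.
- The arm moves only by the tool play_rows, never from a script. Its argument "plan" is a list of rows, each a list of 7 numbers: the shift along the world's x, y, z in mm, then the turn, a rotation vector about the world's x, y, z in rad, then the opening, from -1 (shut) to 1 (fully open), so that 0 is half open. A call has 1 to 5 rows; each row shifts and turns the pose as measured when the row begins; what a row does not reach is not made up. A row lasts 1/12 s, in which the tool goes at most 41.7 mm and 7.16 degrees, less where a joint would pass 70% of its speed; a pose out of reach is approached as far as the arm can. A call is refused whole if a number of a shift passes 41.7 or a number of a turn 0.125, either way. A call with a gripper value outside its range is refused whole. The fingers move at their own pace and stop on an object; "grip_force" is the grip in N (left out, the last holds). Time passes only in rows, so rows that do not move let the fingers close. It gives the time, the measured TCP pose, the force and the opening at its end, in the units of the state.
- sense(): the state, without advancing time (a new reading comes with each control period).
- optics.capture(name): name is "scene" or "top" or "wrist"; returns a dict with "img" (420x560x3 uint8, blue, green, red), "fx", "fy", "cx", "cy" (pixels), "dist" ([k1, k2, p1, p2, k3] as OpenCV has them; the pictures are not rectified), "world_to_cam" (4x4, takes a point from world to camera coordinates). Camera axes: x right, y up, looking along -z (the intrinsics and any distortion apply to the point x, -y, -z); pixel columns grow to the right and rows downward; lengths in mm; the calibration is good to about 2 mm. A picture is of the moment at which its call begins. There is no depth.
- ctrl.finish_job(): hands the job in, once; it reports no verdict.
The state is a dict: "time_s": time; "joints": joint angles; "dq": joint speeds; "tau": joint torques, N m; "eef_pos": TCP position; "ee_rot": TCP orientation; "force": force on the tool from outside, world axes, zero at the start; "wrist_torque": the same for the moment, N m; "grip_width": opening from 0.0 (shut) to 1.0 (fully open).
Only numpy, scipy, OpenCV 4.12 (cv2) and the standard library are available. Lean on these libraries where they do the work, as an engineer would, in place of code of your own. Each camera call takes 0.05 s, during which the arm holds its last target. There are 200 camera calls.

## Task

Tidy the tray rack on the art table: with your fingertips, push the red tray and the blue tray fully home, until they stop against the back and their fronts are flush with the rack's front. Leave the yellow tray pulled out just as it is, for it is still in use. Only push the trays, do not lift them, and leave everything else on the table and rack where it stands.

Things in the scene. Friction and masses are not known exactly. Their poses are not given: they have to be found in the camera images.
- rack: Fixed plywood rack with a clear top, 230 mm deep (x), 370 wide (y), 66 high. Origin: centre of its underside; x points from open front to back, y left, z up. Three bays at y = 120, 0, -120 mm, each 110 wide, 50 high, floor 6 mm above the table, open at the front edge (x = -115 mm), rear wall at x = 105 mm. A tray pushed to that wall has its front flush with the front edge.
- red_front (a point): Centre of the red tray's front face (104 mm wide, 44 high), half-way up, 28 mm above the table. Axes: x into the rack (the way home), z up. Loose open tray, 220 mm long, walls 4 mm, 0.17 to 0.35 kg with its drawing materials; slides on the rack's floor with 1 to 3 N, at times to 9 N where it rubs the bay's sides. At the start it sticks out 45 to 95 mm from the rack's front.
- blue_front (a point): Centre of the blue tray's front face (104 mm wide, 44 high), half-way up, 28 mm above the table. Axes: x into the rack (the way home), z up. Loose open tray, 220 mm long, walls 4 mm, 0.17 to 0.35 kg with its drawing materials; slides on the rack's floor with 1 to 3 N, at times to 9 N where it rubs the bay's sides. At the start it sticks out 45 to 95 mm from the rack's front.
- yellow_front (a point): Centre of the yellow tray's front face (104 mm wide, 44 high), half-way up, 28 mm above the table. Axes: x into the rack (the way home), z up. Loose open tray, 220 mm long, walls 4 mm, 0.17 to 0.35 kg with its drawing materials; slides on the rack's floor with 1 to 3 N, at times to 9 N where it rubs the bay's sides. At the start it sticks out 45 to 95 mm from the rack's front.
- paint_tub: White round plastic tub with a brush in it, 90 mm across, 95 mm high (brush to 155 mm); origin: centre of its underside. Loose, stands to the left of the rack. Leave alone.
- glue_bottle: White upright bottle with an orange cap, 52 mm across, 130 mm high; origin: centre of its underside. Loose, stands to the right of the rack's front. Leave alone.
- marker_box: Open red box of markers, 60 x 130 mm, 106 mm high with the markers; origin: centre of its underside. Loose, on the left of the table. Leave alone.
- roller_tray: White paint roller tray with a roller in it, 200 x 120 mm, 55 mm high; origin: centre of its underside. Loose, on the right of the table. Leave alone.
- tape_roll: Brown roll of tape lying flat, 90 mm across, 24 mm high; origin: centre of its underside. Loose, between robot and rack, to the left. Leave alone.
- eraser: Dark rubber block 36 x 60 mm, 18 mm high, lying on the rear part of the rack's top; origin: centre of its underside. Loose. Leave alone.
Not all that is in view belongs to the job. Of the things that look like the part that bears blue_front, the largest one is meant.

How it is judged:
By the outcome, as a careful person would: the job done as asked, in the order asked, and still so for the second after the job is handed in, with the robot touching nothing.
It also fails if it takes over 48 s, if anything falls off the work surface, if the arm or the gripper's body presses on something with over 40 N, if the wrist force passes 120 N, or if a joint passes its speed limit or range.

## Working session

There is one attempt and no reset: what is moved stays moved. The work goes in short steps, Python scripts to look and compute and a tool call to move; the robot and the scene stay as the last step left them, time stands still between calls to the robot, and variables do not carry over. Pictures are saved under pics/ and viewed, about 8 in all and at most 12, crops included, and the job is handed in when it is done.

Besides the shell and the picture viewer there is one more tool, called after "Call:" by a JSON object that holds its "api" and its "payload". play_rows: Moves the arm, as the interface text tells. Its arguments: {"type":"object","properties":{"plan":{"type":"array"},"grip_force":{"type":"number"}},"required":["plan"]}

```bash
mkdir -p pics; cat > h.py <<'E'
import numpy as np, cv2
from rig import sense, optics, ctrl
def cap(n,f=None):
    c=optics.capture(n)
    if f: cv2.imwrite('pics/'+f,c['img'])
    return c
def K(c): return np.array([[c['fx'],0,c['cx']],[0,c['fy'],c['cy']],[0,0,1.]])
def ray(c,px,z):
    u=cv2.undistortPoints(np.array(px,float).reshape(-1,1,2),K(c),np.array(c['dist'],float)).reshape(-1,2)
    M=np.array(c['world_to_cam']);R=M[:3,:3];o=-R.T@M[:3,3]
    d=np.c_[u[:,0],-u[:,1],-np.ones(len(u))]@R
    return o+d*((z-o[2])/d[:,2])[:,None]
def proj(c,P):
    M=np.array(c['world_to_cam']);q=np.atleast_2d(P)@M[:3,:3].T+M[:3,3]
    return cv2.projectPoints(q*[1,-1,-1],np.zeros(3),np.zeros(3),K(c),np.array(c['dist'],float))[0].reshape(-1,2)
E
python3 - <<'E'
from h import *
import pickle
d={n:cap(n,n+'0.png') for n in('top','scene')}
pickle.dump(d,open('d0.pkl','wb'))
print(sense())
cv2.imwrite('pics/both.png',np.vstack([cv2.resize(d[n]['img'],(400,300)) for n in d]))
E
```

```text
{'time_s': 0.1, 'joints': array([-1.33942579e+00,  3.13399812e-01,  1.49835673e+00,  1.60424551e-05,
        1.33099887e+00, -2.23371284e-01]), 'dq': array([ 0.00035189, -0.00084452, -0.00250243,  0.00084245,  0.00132275,
        0.00039094]), 'tau': array([ 1.92105821e-03, -4.12904620e+01, -2.60139209e+01, -2.32134817e-04,
        3.05502690e-03, -1.73484949e-06]), 'eef_pos': array([ 230.54888646, -471.4170912 ,  230.79100165]), 'ee_rot': array([-5.81406648e-04,  9.74262669e-01,  2.25414982e-01,  5.46524168e-06]), 'force': array([-0.90110175,  0.83430539,  0.05121296]), 'wrist_torque': array([ 0.04015194,  0.04726713, -0.02808394]), 'grip_width': 0.9996704868088389}
```

View pics/top0.png

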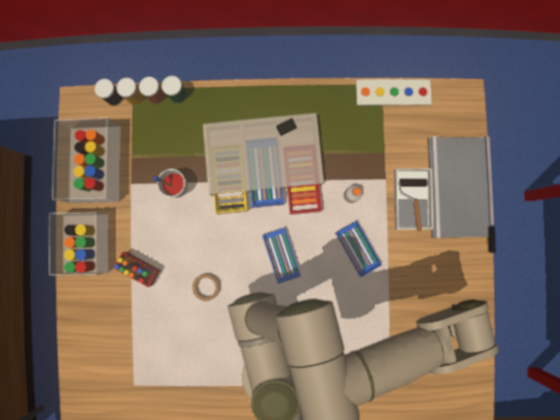

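View pics/scene0.png

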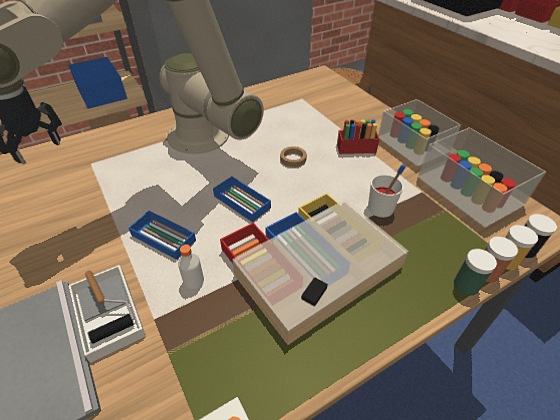

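The top view shows yellow (230,203), blue (266,190) and red (304,200) in the rack. Blue candidates are the rack's middle tray (266,180) and two smaller loose trays at (281,255) and (358,247). The rack one fits best as the longest and the one in a bay. I'll confirm it in a crop and measure.

```bash
python3 - <<'E'
from h import *
import pickle
c=pickle.load(open('d0.pkl','rb'))['top'];im=c['img']
cv2.imwrite('pics/crop1.png',cv2.resize(im[105:285,195:395],None,fx=4,fy=4,interpolation=cv2.INTER_CUBIC)[:600])
hsv=cv2.cvtColor(im,cv2.COLOR_BGR2HSV)
H,S,V=cv2.split(hsv)
for n,m in dict(blue=(H>100)&(H<130)&(S>120),red=((H<8)|(H>172))&(S>140),yel=(H>20)&(H<32)&(S>150)).items():
    m=m.astype(np.uint8)*255; m[:105]=0;m[285:]=0;m[:,:195]=0;m[:,395:]=0
    m=cv2.morphologyEx(m,cv2.MORPH_CLOSE,np.ones((7,7)))
    for k in cv2.findContours(m,0,2)[0]:
        if cv2.contourArea(k)<60: continue
        r=cv2.minAreaRect(k); b=cv2.boxPoints(r)
        print(n,np.round(r[0]),cv2.contourArea(k),'\n',np.c_[b,ray(c,b,50)[:,:2]].round(0))
E
```

```text
blue [267. 201.] 101.5 
 [[253. 200. 582.  64.]
 [282. 198. 590. -31.]
 [282. 202. 574. -33.]
 [253. 205. 566.  62.]]
red [304. 199.] 642.0 
 [[ 287.  187.  623.  -49.]
 [ 318.  184.  633. -150.]
 [ 321.  210.  548. -157.]
 [ 290.  213.  539.  -57.]]
yel [231. 202.] 204.5 
 [[215. 195. 603. 184.]
 [245. 192. 611.  88.]
 [247. 209. 554.  83.]
 [217. 212. 546. 179.]]
```

View pics/crop1.png

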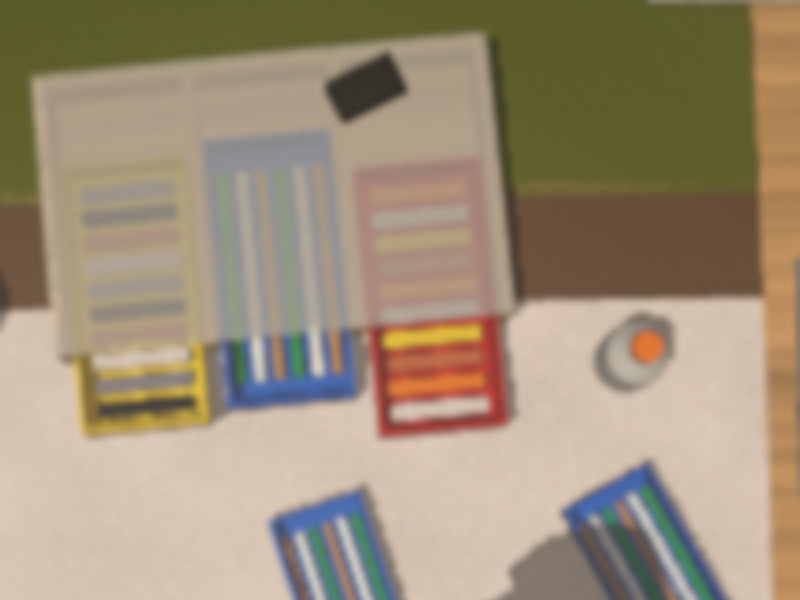

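The crop confirms that the middle rack tray (crop 290,270; full 267,172) is the largest blue one. The loose ones are clearly narrower. Now I'll get the rack pose and front points.

```bash
python3 - <<'E'
from h import *
import pickle
c=pickle.load(open('d0.pkl','rb'))['top']
f=lambda p:np.array(p,float)/4+[195,105]
P=ray(c,f([[60,358],[515,312],[490,33],[33,75]]),66);print(P.round(0))
print('w',np.linalg.norm(P[0]-P[1]),np.linalg.norm(P[3]-P[2]),'d',np.linalg.norm(P[0]-P[3]),np.linalg.norm(P[1]-P[2]))
y=(P[0]-P[1]+P[3]-P[2])[:2];y/=np.linalg.norm(y);x=np.array([y[1],-y[0]]);o=P.mean(0)[:2]
print('yaw',np.arctan2(x[1],x[0]),'o',o)
for n,p in dict(y=[[85,436],[210,424]],b=[[228,408],[358,395]],r=[[380,437],[508,424]]).items():
    q=ray(c,f(p),50)[:,:2];print(n,q.round(0),'rack',((q-o)@np.c_[x,y]).round(0),'mid',q.mean(0).round(0))
fr=lambda a,b:(o+a*x+b*y).round(1)
print([fr(-115,b) for b in(120,0,-120)], 'x',x)
b=f([[648,346]]);print('glue',ray(c,b,130))
print('decoy top', ray(c,f([[272,522],[365,487],[565,515],[650,462]]),35).round(0))
E
```

```text
[[ 603.  199.   66.]
 [ 633. -166.   66.]
 [ 862. -152.   66.]
 [ 834.  221.   66.]]
w 366.70211600988733 373.36911643623796 d 232.90412376975786 229.4170719517058
yaw 0.07919498652772966 o [733.14768691  25.4884197 ]
y [[540. 182.]
 [548.  80.]] rack [[-180.  171.]
 [-180.   69.]] mid [544. 131.]
b [[561.  66.]
 [570. -39.]] rack [[-168.   54.]
 [-168.  -52.]] mid [566.  13.]
r [[ 536.  -56.]
 [ 544. -160.]] rack [[-203.  -66.]
 [-203. -170.]] mid [ 540. -108.]
[array([609., 136.]), array([618.5,  16.4]), array([ 628. , -103.2])] x [0.99686572 0.07911223]
glue [[ 597.81263066 -261.89435776  130.        ]]
decoy top [[ 469.   32.   35.]
 [ 496.  -44.   35.]
 [ 470. -206.   35.]
 [ 512. -277.   35.]]
```

Protrusions are red ≈ 88, blue ≈ 53 and yellow ≈ 65 mm. All lie in the stated range, and the rack measures 370×231. Red goes first, with shut fingers.

Call:
{"api": "play_rows", "payload": {"plan": [[22,30,0,0,0,-0.094,-1],[22,30,0,0,0,-0.094,-1],[22,30,0,0,0,-0.094,-1],[22,30,0,0,0,-0.094,-1],[22,30,0,0,0,0,-1]], "grip_force": 40}}

```text
time_s: 0.52
eef_pos: [339.5, -319.5, 228.2]
ee_rot: [-0.002, 1.0, 0.025, -0.001]
force: [1.1, 0.1, 0.1]
grip_width: 0.302
```

Call:
{"api": "play_rows", "payload": {"plan": [[22,30,0,0,0,0,-1],[22,30,0,0,0,0,-1],[22,30,0,0,0,0,-1],[22,30,0,0,0,0,-1],[22,30,0,0,0,0,-1]]}}

```text
time_s: 0.93
eef_pos: [452.6, -160.4, 227.5]
ee_rot: [-0.003, 1.0, 0.024, -0.002]
force: [1.1, -1.4, -0.7]
grip_width: -0.002
```

Call:
{"api": "play_rows", "payload": {"plan": [[22,25,-25,0,0,0.03,-1],[20,23,-35,0,0,0,-1],[0,0,-30,0,0,0,-1],[0,0,0,0,0,0,-1]]}}

```text
time_s: 1.27
eef_pos: [496.1, -106.7, 139.3]
ee_rot: [-0.002, 0.999, 0.044, 0.0]
force: [-1.4, -1.0, -0.8]
grip_width: -0.001
```

```bash
python3 - <<'E'
from h import *
w=cap('wrist','w1.png');t=cap('top');s=sense();print(s['eef_pos'],s['ee_rot'])
a=w['img'];b=cv2.resize(t['img'][105:285,195:395],None,fx=2.33,fy=2.33)
b=cv2.copyMakeBorder(b,0,0,0,560-b.shape[1] if b.shape[1]<560 else 0,cv2.BORDER_CONSTANT) 
cv2.imwrite('pics/v1.png',cv2.resize(np.hstack([a,b[:420]]) if b.shape[0]>=420 else np.hstack([a,cv2.resize(b,(560,420))]),(800,300)))
E
```

```text
[ 497.83981628 -108.7274218   144.25990317] [-3.95017408e-04  9.99064682e-01  4.30741137e-02  3.77167344e-03]
```

View pics/v1.png

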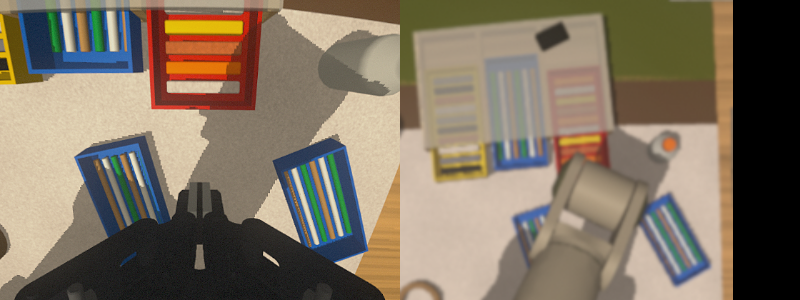

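The wrist view shows the tray's front (full px ~285,150) straight ahead, and the fingers clear of both loose trays. I'll lower now.

Call:
{"api": "play_rows", "payload": {"plan": [[-3,-2,-38,0,0,0,-1],[0,0,-38,0,0,0,-1],[0,0,-36,0,0,0,-1],[0,0,0,0,0,0,-1]]}}

```text
time_s: 1.7
eef_pos: [499.0, -116.5, 39.1]
ee_rot: [0.004, 0.999, 0.041, 0.012]
force: [-0.4, 1.4, -1.1]
grip_width: 0.005
```

```bash
python3 - <<'E'
from h import *
w=cap('wrist','w2.png');s=sense();print(s['eef_pos'],s['ee_rot'],s['force'])
w=cap('wrist')
hsv=cv2.cvtColor(w['img'],cv2.COLOR_BGR2HSV);H,S,V=cv2.split(hsv)
for n,m in dict(red=((H<6)|(H>172))&(S>150),blue=(H>100)&(H<130)&(S>120),yel=(H>20)&(H<32)&(S>150)).items():
    m=cv2.morphologyEx(m.astype(np.uint8)*255,cv2.MORPH_OPEN,np.ones((3,3)))
    for k in cv2.findContours(m,0,2)[0]:
        if cv2.contourArea(k)>300: print(n,cv2.boundingRect(k))
E
```

```text
[ 500.88213943 -117.34567551   42.56408458] [0.00559161 0.99904624 0.04088401 0.01427702] [ 0.53881101 -0.64435459  1.0349111 ]
red (122, 0, 275, 198)
blue (14, 301, 72, 88)
blue (0, 264, 177, 75)
blue (408, 258, 152, 162)
blue (0, 0, 129, 117)
yel (175, 0, 174, 32)
```

View pics/w2.png

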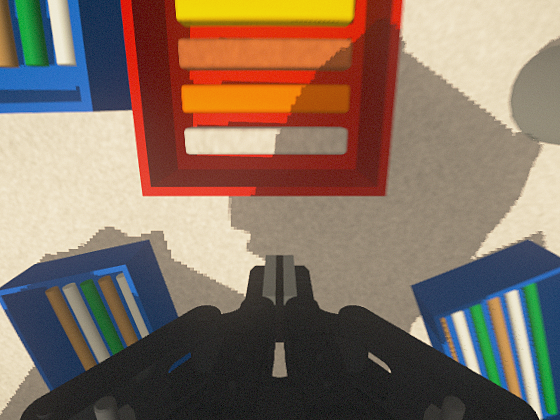

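The fingers (280,270) sit about 6 mm right of the tray's centre (265,195). I'll correct that, lower to about 22 mm and level out, then push.

Call:
{"api": "play_rows", "payload": {"plan": [[0,5,-18,0.01,0.029,0,-1],[0,1,-2,0,0,0,-1],[8,1,0,0,0,0,-1],[8,1,0,0,0,0,-1]]}}

```text
time_s: 2.13
eef_pos: [523.5, -113.7, 36.5]
ee_rot: [0.005, 0.999, 0.04, 0.009]
force: [-0.3, 0.2, -0.7]
grip_width: 0.003
```

Call:
{"api": "play_rows", "payload": {"plan": [[10,1,0,0,0,0,-1],[10,1,0,0,0,0,-1],[10,1,0,0,0,0,-1],[10,1,0,0,0,0,-1]]}}

```text
time_s: 2.47
eef_pos: [569.1, -111.8, 47.3]
ee_rot: [0.008, 0.999, 0.04, 0.015]
force: [-0.6, -1.0, 0.1]
grip_width: 0.001
```

Height is drifting upward with each row, so I'll look before going on.

```bash
python3 - <<'E'
from h import *
w=cap('wrist','w3.png');s=sense();print(s['eef_pos'],s['ee_rot'],s['force'])
E
```

```text
[ 571.00414859 -111.92641763   47.98692715] [0.00861546 0.99903288 0.03972198 0.01677018] [-0.47935316  1.4692406   1.11199996]
```

View pics/w3.png

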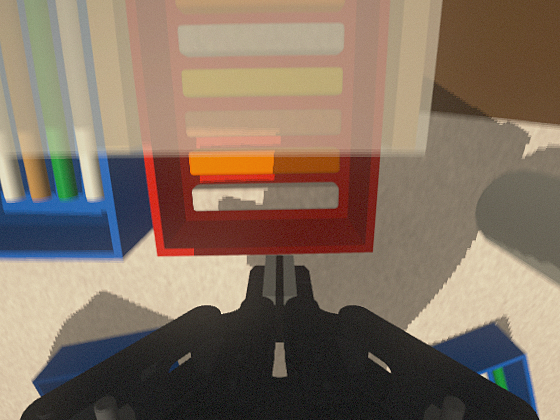

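The tray is being pushed properly, with the fingers behind its front edge (row 253). I'll back off slightly, lower, level out, then go on with z compensation.

Call:
{"api": "play_rows", "payload": {"plan": [[-6,2,0,0,0,0,-1],[-2,2,-14,0.016,0.034,0,-1],[0,1,-14,0,0,0,-1],[0,0,-4,0,0,0,-1]]}}

```text
time_s: 2.85
eef_pos: [564.5, -107.8, 22.7]
ee_rot: [0.002, 0.999, 0.04, 0.005]
force: [-0.2, 0.5, -0.1]
grip_width: 0.002
```

Call:
{"api": "play_rows", "payload": {"plan": [[8,1,-2,0,0.004,0,-1],[8,1,-3,0,0.004,0,-1],[8,1,-3,0,0.004,0,-1],[6,1,-3,0,0.004,0,-1]]}}

```text
time_s: 3.18
eef_pos: [593.7, -104.3, 15.2]
ee_rot: [0.002, 0.999, 0.04, -0.003]
force: [-1.7, -0.3, 1.9]
grip_width: -0.003
```

Call:
{"api": "play_rows", "payload": {"plan": [[4,0,-2,0,0.004,0,-1],[4,0,-2,0,0.004,0,-1]]}}

```text
time_s: 3.35
eef_pos: [602.6, -104.3, 11.9]
ee_rot: [0.002, 0.999, 0.04, -0.007]
force: [-1.9, -0.5, 1.6]
grip_width: 0.002
```

Now slowly to the stop, watching the force.

Call:
{"api": "play_rows", "payload": {"plan": [[3,0,3,0,-0.004,0,-1],[3,0,3,0,-0.004,0,-1],[3,0,2,0,0,0,-1]]}}

```text
time_s: 3.6
eef_pos: [612.1, -104.1, 19.7]
ee_rot: [0.002, 0.999, 0.04, -0.004]
force: [-0.4, 0.5, -0.2]
grip_width: -0.0
```

Call:
{"api": "play_rows", "payload": {"plan": [[3,0,0,0,0,0,-1],[3,0,0,0,0,0,-1]]}}

```text
time_s: 3.77
eef_pos: [614.3, -104.0, 19.9]
ee_rot: [0.001, 0.999, 0.04, -0.009]
force: [-36.8, -2.7, 15.5]
grip_width: 0.003
```

It met the back wall at x≈614 with 37 N. I'll back off and raise.

Call:
{"api": "play_rows", "payload": {"plan": [[-8,0,0,0,0,0,-1],[-25,0,10,0,0.01,0,-1],[-20,0,35,0,0,0,-1],[-15,10,36,0,0,0,-1],[-10,36,10,0,0,0,-1]]}}

```text
time_s: 4.18
eef_pos: [533.2, -61.2, 111.1]
ee_rot: [0.001, 0.999, 0.038, -0.017]
force: [1.2, 0.2, 1.2]
grip_width: 0.001
```

Call:
{"api": "play_rows", "payload": {"plan": [[-8,36,0,0,0,0,-1],[0,30,0,0,0,0,-1],[0,0,0,0,0,0,-1]]}}

```text
time_s: 4.43
eef_pos: [525.0, 10.0, 116.8]
ee_rot: [0.001, 0.999, 0.037, -0.012]
force: [0.1, 0.4, 0.2]
grip_width: -0.0
```

```bash
python3 - <<'E'
from h import *
w=cap('wrist','w4.png');s=sense();print(s['eef_pos'],s['ee_rot'],s['force'])
E
```

```text
[525.29025511   8.20366162 116.74662274] [ 0.00144631  0.99923275  0.03724986 -0.01201104] [-0.41939389 -0.70986391  0.43592056]
```

View pics/w4.png

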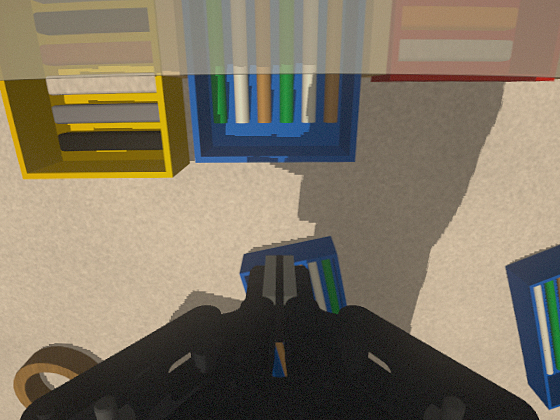

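Blue's front is centred at (275,160) and red looks flush. I'll check that the descent point clears the loose blue tray, whose front edge is at (240–335, ~250).

```bash
python3 - <<'E'
from h import *
w=cap('wrist');s=sense();print(s['eef_pos'])
print(proj(w,[[525,8,117],[525,8,20],[535,8,20],[535,-7,20],[530,10,50]]).round(0))
for z in(0,22,44): print(z,ray(w,[[240,256],[330,238]],z).round(0)[:,:2].tolist())
print('blue',ray(w,[[195,162],[355,160]],50).round(0),'yel',ray(w,[[24,178],[172,178]],50).round(0),'red',ray(w,[[372,80],[550,80]],50).round(0))
E
```

```text
[525.43686369   6.75737239 116.28902139]
[[281. 268.]
 [280. 203.]
 [281. 191.]
 [300. 193.]
 [278. 211.]]
0 [[465.0, 39.0], [489.0, -39.0]]
22 [[477.0, 37.0], [499.0, -35.0]]
44 [[490.0, 35.0], [509.0, -30.0]]
blue [[560.  67.  50.]
 [569. -38.  50.]] yel [[541. 185.  50.]
 [548.  82.  50.]] red [[ 619.  -41.   50.]
 [ 630. -153.   50.]]
```

Call:
{"api": "play_rows", "payload": {"plan": [[12,6,-30,0,-0.02,0.005,-1],[0,1,-35,0,0,0,-1],[0,1,-30,0,0,0,-1],[0,0,-4,0,0,0,-1]]}}

```text
time_s: 4.87
eef_pos: [541.3, 10.8, 16.8]
ee_rot: [0.003, 0.999, 0.038, 0.003]
force: [-0.8, -0.4, -0.5]
grip_width: 0.001
```

Call:
{"api": "play_rows", "payload": {"plan": [[8,2,0,0,0,0,-1],[8,1,0,0,0,0,-1],[8,1,-2,0,0.004,0,-1],[8,1,-2,0,0.004,0,-1]]}}

```text
time_s: 5.2
eef_pos: [575.9, 12.6, 15.6]
ee_rot: [0.003, 0.999, 0.036, -0.002]
force: [-2.8, -0.1, 0.9]
grip_width: -0.0
```

Call:
{"api": "play_rows", "payload": {"plan": [[6,1,-2,0,0.003,0,-1],[6,1,-2,0,0.003,0,-1],[5,0,-1,0,0,0,-1]]}}

```text
time_s: 5.45
eef_pos: [597.9, 12.4, 16.1]
ee_rot: [0.004, 0.999, 0.035, -0.002]
force: [-0.9, -0.3, -1.0]
grip_width: -0.002
```

Call:
{"api": "play_rows", "payload": {"plan": [[3,0,0,0,0,0,-1],[3,0,0,0,0,0,-1]]}}

```text
time_s: 5.62
eef_pos: [605.6, 11.6, 18.2]
ee_rot: [0.004, 0.999, 0.034, -0.002]
force: [-27.0, 1.9, 5.9]
grip_width: 0.002
```

Call:
{"api": "play_rows", "payload": {"plan": [[3,0,0,0,0,0,-1]]}}

```text
time_s: 5.7
eef_pos: [605.2, 11.5, 17.9]
ee_rot: [0.004, 0.999, 0.034, -0.007]
force: [-33.9, -2.8, 3.1]
grip_width: -0.001
```

Blue has met the back wall. I'll back off, raise and look.

Call:
{"api": "play_rows", "payload": {"plan": [[-8,0,0,0,0,0,-1],[-25,0,5,0,0.01,0,-1],[-15,0,35,0,0,0,-1],[-10,0,40,0,0,0,-1],[0,-20,35,0,0,0,-1]]}}

```text
time_s: 6.12
eef_pos: [540.9, -6.9, 131.5]
ee_rot: [0.002, 0.999, 0.035, -0.02]
force: [0.9, -0.5, -0.6]
grip_width: 0.003
```

Call:
{"api": "play_rows", "payload": {"plan": [[0,-20,30,0,0,0,-1],[0,-10,20,0,0,0,-1],[0,0,0,0,0,0,-1]]}}

```text
time_s: 6.37
eef_pos: [543.0, -41.2, 194.0]
ee_rot: [0.005, 0.999, 0.035, -0.012]
force: [0.6, -0.9, 0.2]
grip_width: 0.004
```

```bash
python3 - <<'E'
from h import *
w=cap('wrist','w5.png');s=sense();print(s['eef_pos'],s['force'])
E
```

```text
[542.59877486 -40.38221151 192.16562805] [-0.16608056 -0.01906374 -0.35153684]
```

View pics/w5.png

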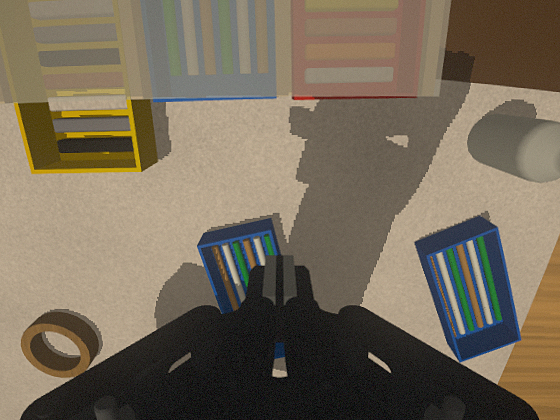

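Both fronts lie along the rack's front edge (blue row 99, red row 96), and yellow is still out. A numeric check, yellow against the start:

```bash
python3 - <<'E'
from h import *
import cv2
w=cap('wrist');im=w['img']
# column profiles through front edges
for n,c in dict(b1=170,b2=260,r1=305,r2=400).items():
    print(n,[tuple(int(v) for v in im[r,c]) for r in range(92,104)])
o=np.array([733.1,25.5]);x=np.array([.99687,.0791]);y=np.array([-x[1],x[0]])
R=lambda px,z:((ray(w,px,z)[:,:2]-o)@np.c_[x,y]).round(1).tolist()
print('yel',R([[33,173],[140,170]],50)); print('blue',R([[165,101],[276,98]],50),'red',R([[293,98],[415,97]],50))
print('rack edge z66', R([[165,98],[415,95]],66), 'decoys/glue undisturbed: see image')
E
```

```text
b1 [(113, 120, 121), (117, 123, 126), (113, 122, 126), (113, 121, 121), (126, 127, 126), (152, 152, 147), (146, 95, 53), (148, 85, 38), (144, 87, 41), (144, 135, 130), (136, 168, 192), (137, 165, 182)]
b2 [(124, 126, 125), (122, 126, 122), (122, 125, 125), (140, 139, 137), (147, 120, 100), (149, 86, 42), (142, 127, 127), (134, 159, 172), (137, 159, 181), (138, 159, 177), (143, 169, 184), (145, 170, 186)]
r1 [(99, 116, 147), (97, 113, 141), (101, 118, 155), (90, 106, 168), (59, 73, 170), (27, 35, 167), (17, 30, 165), (103, 120, 172), (143, 164, 179), (138, 167, 181), (138, 163, 179), (136, 157, 173)]
r2 [(91, 107, 136), (93, 107, 144), (98, 113, 149), (82, 92, 132), (33, 39, 98), (36, 44, 97), (89, 103, 112), (88, 102, 108), (87, 98, 110), (84, 98, 108), (81, 96, 109), (83, 96, 108)]
yel [[-179.3, 175.1], [-178.3, 74.2]]
blue [[-119.3, 44.1], [-118.3, -49.2]] red [[-118.4, -63.4], [-117.9, -166.5]]
rack edge z66 [[-116.5, 38.5], [-116.0, -159.7]] decoys/glue undisturbed: see image
```

Both read 2–4 mm proud, against about 1.5 mm for the edge itself, and blue's left side slightly the most. There is plenty of time, so I'll give blue a gentle press left of centre, then red once more.

Call:
{"api": "play_rows", "payload": {"plan": [[12,25,-10,0,-0.02,0,-1],[12,26,-20,0,0,0,-1],[3,26,-25,0,0,0,-1],[0,2,-38,0,0,0,-1],[0,1,-38,0,0,0,-1]]}}

```text
time_s: 6.88
eef_pos: [570.8, 45.7, 56.1]
ee_rot: [0.004, 0.999, 0.034, -0.001]
force: [-0.2, -0.4, -1.3]
grip_width: 0.001
```

Call:
{"api": "play_rows", "payload": {"plan": [[0,0,-28,0,0,0,-1],[0,0,-5,0,0,0,-1],[5,0,0,0,0,0,-1]]}}

```text
time_s: 7.13
eef_pos: [568.2, 49.7, 10.7]
ee_rot: [0.003, 0.999, 0.036, -0.011]
force: [0.2, -0.0, 0.5]
grip_width: -0.001
```

Call:
{"api": "play_rows", "payload": {"plan": [[7,-5,7,0,-0.015,0,-1],[8,-4,3,0,0,0,-1],[6,0,0,0,0,0,-1],[4,0,0,0,0,0,-1]]}}

```text
time_s: 7.47
eef_pos: [597.6, 39.8, 26.2]
ee_rot: [0.003, 0.999, 0.036, 0.0]
force: [-0.9, -0.4, 0.3]
grip_width: 0.004
```

Call:
{"api": "play_rows", "payload": {"plan": [[3,0,0,0,0,0,-1],[2,0,0,0,0,0,-1]]}}

```text
time_s: 7.63
eef_pos: [604.8, 39.4, 28.8]
ee_rot: [0.004, 0.999, 0.036, 0.003]
force: [-1.0, -0.4, -0.2]
grip_width: 0.0
```

Call:
{"api": "play_rows", "payload": {"plan": [[2,0,-2,0,0,0,-1],[2,0,-2,0,0,0,-1]]}}

```text
time_s: 7.8
eef_pos: [605.2, 39.7, 26.5]
ee_rot: [0.003, 0.999, 0.037, -0.003]
force: [-20.0, -1.6, 12.5]
grip_width: 0.004
```

It is firm against the stop. I'll retreat along the approach, rise and view.

Call:
{"api": "play_rows", "payload": {"plan": [[-6,0,0,0,0,0,-1],[-20,-2,3,0,0.01,0,-1],[-10,-10,35,0,0,0,-1],[0,-30,25,0,0,0,-1],[0,-30,20,0,0,0,-1]]}}

```text
time_s: 8.22
eef_pos: [563.4, -28.6, 108.1]
ee_rot: [0.002, 0.999, 0.04, -0.014]
force: [1.4, -0.3, 0.4]
grip_width: 0.001
```

Call:
{"api": "play_rows", "payload": {"plan": [[10,-10,5,0,-0.02,0,-1],[0,0,0,0,0,0,-1],[0,0,0,0,0,0,-1]]}}

```text
time_s: 8.47
eef_pos: [575.6, -43.4, 118.2]
ee_rot: [0.004, 0.999, 0.038, 0.001]
force: [-0.8, 0.2, -0.6]
grip_width: -0.002
```

```bash
python3 - <<'E'
from h import *
w=cap('wrist');print(sense()['eef_pos'])
im=w['img'];cv2.imwrite('pics/w6.png',cv2.resize(im[:200,60:460],(800,400),interpolation=cv2.INTER_CUBIC))
o=np.array([733.1,25.5]);x=np.array([.99687,.0791]);y=np.array([-x[1],x[0]])
for b in(45,0,-45,-75,-120,-165):
  print(b,proj(w,[[*(o-115*x+b*y),66],[*(o-115*x+b*y),50],[*(o-115*x+b*y),28]]).round(1).tolist())
E
```

```text
[575.54774291 -43.04656372 117.86381884]
45 [[114.2, 156.7], [125.6, 152.5], [139.0, 147.6]]
0 [[186.9, 155.9], [193.3, 151.8], [200.8, 147.0]]
-45 [[260.8, 155.4], [261.9, 151.3], [263.2, 146.6]]
-75 [[310.1, 155.2], [307.7, 151.2], [304.9, 146.5]]
-120 [[383.4, 155.2], [375.8, 151.1], [367.0, 146.4]]
-165 [[455.0, 155.3], [442.6, 151.3], [428.0, 146.6]]
```

View pics/w6.png

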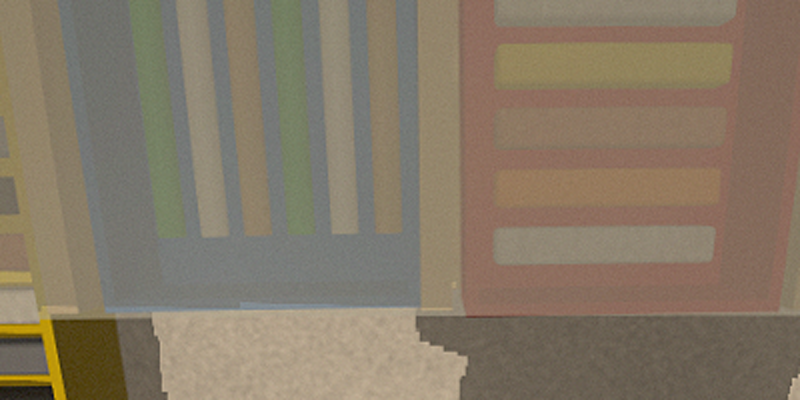

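Blue now lies at or behind the edge, but red's front (row ~316 in the crop) still looks about 2 mm proud. I'll press red once more.

Call:
{"api": "play_rows", "payload": {"plan": [[4,-30,-10,0,0,0,-1],[3,-28,-20,0,0,0,-1],[0,0,-30,0,0,0,-1],[0,0,-25,0,0,0,-1],[3,0,-5,0,0,0,-1]]}}

```text
time_s: 8.93
eef_pos: [584.6, -96.3, 21.3]
ee_rot: [0.002, 0.999, 0.042, -0.001]
force: [-1.4, -0.2, -0.8]
grip_width: 0.004
```

Call:
{"api": "play_rows", "payload": {"plan": [[6,0,0,0,0,0,-1],[6,0,0,0,0,0,-1],[5,0,0,0,0,0,-1]]}}

```text
time_s: 9.18
eef_pos: [602.0, -93.1, 19.7]
ee_rot: [0.001, 0.999, 0.043, -0.003]
force: [-0.3, 0.1, 1.7]
grip_width: -0.001
```

Call:
{"api": "play_rows", "payload": {"plan": [[3,-6,0,0,0,0,-1],[3,-5,0,0,0,0,-1],[3,0,0,0,0,0,-1],[2,0,0,0,0,0,-1]]}}

```text
time_s: 9.52
eef_pos: [615.1, -104.1, 23.0]
ee_rot: [0.002, 0.999, 0.044, -0.003]
force: [-20.3, 3.1, 4.5]
grip_width: 0.001
```

Call:
{"api": "play_rows", "payload": {"plan": [[2,0,0,0,0,0,-1],[2,0,0,0,0,0,-1]]}}

```text
time_s: 9.68
eef_pos: [614.7, -104.0, 23.0]
ee_rot: [0.0, 0.999, 0.044, -0.01]
force: [-16.7, -0.4, 7.8]
grip_width: 0.002
```

It stopped at the same place (614.7) against a firm wall, so red is home. I'll retreat clear and do the last check.

Call:
{"api": "play_rows", "payload": {"plan": [[-5,0,0,0,0,0,-1],[-20,0,3,0,0.015,0,-1],[-15,0,35,0,0,0,-1],[-10,5,40,0,0,0,-1],[0,5,40,0,0,0,-1]]}}

```text
time_s: 10.1
eef_pos: [558.0, -93.5, 137.5]
ee_rot: [-0.003, 0.999, 0.043, -0.025]
force: [0.7, -0.2, 0.7]
grip_width: 0.001
```

Call:
{"api": "play_rows", "payload": {"plan": [[-25,10,30,0,0,0,-1],[-25,20,10,0,0,0,-1],[-10,20,0,0,0,0,-1],[0,0,0,0,0,0,-1],[0,0,0,0,0,0,-1]]}}

```text
time_s: 10.52
eef_pos: [499.1, -43.4, 191.0]
ee_rot: [0.001, 0.999, 0.043, -0.014]
force: [0.1, -0.3, -0.5]
grip_width: -0.0
```

```bash
python3 - <<'E'
from h import *
w=cap('wrist');s=cap('scene');t=cap('top');print(sense()['eef_pos'],sense()['force'])
cv2.imwrite('pics/w7.png',np.hstack([cv2.resize(w['img'],(400,300)),cv2.resize(s['img'][150:360,90:370],(400,300))]))
hsv=cv2.cvtColor(t['img'],cv2.COLOR_BGR2HSV);H,S,V=cv2.split(hsv)
m=((H>20)&(H<32)&(S>150)).astype(np.uint8)*255;m[:180]=0;m[230:]=0;m[:,:205]=0;m[:,255:]=0
k=np.vstack(cv2.findContours(m,0,2)[0]);print('yel top',cv2.boxPoints(cv2.minAreaRect(k)).round(0).tolist())
E
```

```text
[499.36824643 -44.03719839 189.69941851] [0.01267949 0.55424549 0.0904602 ]
yel top [[215.0, 196.0], [245.0, 192.0], [247.0, 209.0], [217.0, 213.0]]
```

View pics/w7.png

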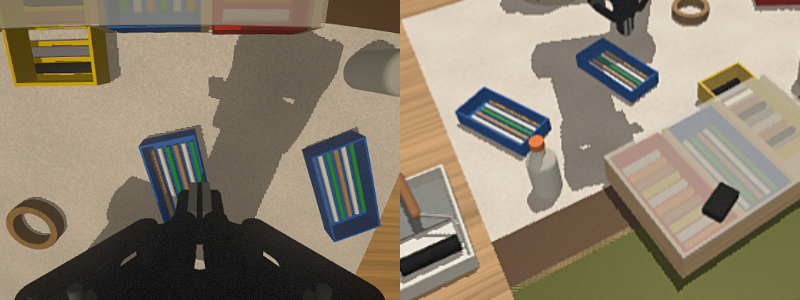

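Red and blue are fully in. Yellow's box in the top view matches the start, and the loose trays, bottle and eraser stand as before. The robot touches nothing, so I'm handing in.

```bash
python3 -c "
from rig import ctrl;print(ctrl.finish_job())"
```

```text
the job is handed in; nothing more can be done
None
```

I pushed the red tray and then the blue tray home with shut fingertips. Each got a second gentle press, blue left of centre, and I then handed in the job at about 11 s with the arm clear.

- **At the stop:** Both trays came to a firm stop, with 17–37 N at the wrist. Red stopped at the same place on both presses (tool x about 614–615 mm). Blue's two presses stopped about where the measured rack front puts it (tool x about 605 mm).
- **Fronts flush:** The wrist camera shows both fronts along the rack's front edge. One reading after the first pushes put them 2–4 mm proud, and a later one about 2 mm for red. That is near the 2 mm calibration error. I did not measure the fronts again after red's last press.
- **Left alone:** The yellow tray matches its starting position in the top view to within a pixel. The tape roll, glue bottle, eraser and the two loose blue trays look unmoved in the pictures, and I saw no contact with anything else.

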